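# Return the checked terminator and show the tee to the inspection camera

### The job

The small coaxial terminator standing loose on the bench has been inspected: put it back, upright and fully down, in the empty hole of the connector block that fits it (the other empty hole is too wide). Then lift the T-shaped connector off its saddle stand and present it to the inspection camera: hold it still in the air with the end of its stem about 10 cm straight in front of the lens, the stem pointing squarely at the lens along its tilted line of sight and the crossbar level. Finish while holding it there; do not drop the connectors, do not touch the camera, and leave the other terminator and the things round about where they are.

Things in the scene. Friction and masses are not known exactly. Their poses are not given: they have to be found in the camera images.
- bnc_load_0: the loose coaxial terminator: grey metal, a stepped round plug 15 mm in diameter and 22 mm tall, 15 g, standing on the bench with its wide knurled end down; origin at the centre of its underside, z up its axis
- bnc_load_1: a second, identical terminator, already in the middle hole of the connector block; it stays there; origin at the centre of its underside
- connector_block: fixed aluminium block, 46 mm (x) by 124 mm (y) by 18 mm high, with three round blind holes in a row along its y axis, all 8 mm deep: 19 mm wide at y = -40 mm (empty, the right one), 19 mm wide at y = 0 (holds the other terminator), 27 mm wide at y = +40 mm (empty, too wide); hole floors 10 mm above its underside, so a seated terminator stands 14 mm out of the block. Origin at the centre of its underside on the bench, z up
- connector_block_hole0 (a point): centre of the mouth of the empty 19 mm hole, 18 mm above the bench; 8 mm deep, mouth chamfered 1.5 mm
- bnc_tee: the T-shaped coaxial connector, grey metal, 30 g, lying level in its saddle: crossbar 38 mm long and 12 mm in diameter along its own y axis, centred at x = +6 mm; stem 15 mm in diameter along -x, ending at x = -12 mm; both axes 7 mm above the origin. Origin in the plane of its underside, z up. It can be gripped from above by the two ends of the crossbar, which overhang the saddle by 4 mm each
- stem_end (a point): centre of the end face of the tee's stem, at (-12, 0, 7) mm in the tee's frame
- crossbar_mid (a point): centre of the tee's crossbar, at (6, 0, 7) mm in the tee's frame; the stem side of it faces the lens at the end
- tee_stand: fixed aluminium saddle for the tee: base plate 60 x 56 x 6 mm with a pedestal 28 mm (x) by 30 mm (y) whose floor is 26 mm above the bench, and low walls up to 31 mm round the crossbar, with a gap for the stem on its -x side; origin at the centre of the base's underside. The tee's frame coincides with the stand's, 26 mm higher, so the crossbar's axis lies 33 mm above the bench
- camera_stand: fixed inspection camera stand: round foot 92 mm across, vertical post 14 mm in diameter and 0.32 m tall; origin at the centre of the foot's underside. The camera must not be touched
- camera_head: the camera on the stand: grey housing 52 x 46 x 46 mm with a black lens in front, tilted downward by 0.2 to 0.5 rad on a stiff hinge. Origin at the hinge in the middle of the housing's back, 0.27 m above the bench; it looks along its own -x axis, its y axis is level, z is up
- lens_front (a point): centre of the lens's front, at (-80, 0, 0) mm in the camera head's frame; lens about 33 mm in diameter there
- focus (a point): the point on the lens's line of sight 100 mm in front of the lens, at (-180, 0, 0) mm in the camera head's frame, where the end of the tee's stem belongs
- vial_two: bystander: vial with a cap, 22 mm in diameter, 52 mm tall, standing; origin at the centre of its underside
- cell_aa: bystander: round battery cell, 15 mm in diameter, 51 mm tall, standing; origin at the centre of its underside
- eraser: bystander: eraser 19 x 42 x 11 mm; origin at the centre of its underside
- solder_spool: bystander: solder spool, 49 mm in diameter, 29 mm tall; origin at the centre of its underside

How it is judged (in metres and radians):
On the way, in this order (a step that is already met when the one before it is completed fails the run):
1. the loose terminator is let go, upright and fully down in the empty 19 mm hole (horizontal distance between bnc_load_0 and connector_block_hole0 below 0.005 m and z of bnc_load_0 in the frame of connector_block below 0.0125 m and angle between bnc_load_0's own z axis and vertical below 0.12 rad and contact force between bnc_load_0 and the fingers below 0.05 N and linear speed of bnc_load_0 below 0.02 m/s), for 0.2 s.
2. the tee is held at the camera's focus, stem to the lens, crossbar level (distance between stem_end and focus below 0.015 m and angle between the x axis of bnc_tee and the x axis of camera_head, either way round below 0.22 rad and x of crossbar_mid in the frame of camera_head below -0.18 m and angle between bnc_tee's own y axis and vertical between 1.37 and 1.77 rad and height (world z) of bnc_tee above 0.13 m and contact force between bnc_tee and the fingers above 0.5 N and contact force between bnc_tee and camera_stand below 0.05 N and contact force between bnc_tee and tee_stand below 0.05 N and linear speed of bnc_tee below 0.02 m/s and angular speed of bnc_tee below 0.2 rad/s), for 0.3 s.
At the end, for the whole second after the job is handed in: Tee held still by the fingers alone, above 0.13 m: stem end within 15 mm of the point 100 mm in front of the lens, pointing at it within 0.22 rad, crossbar level within 0.2 rad. Terminator released in the empty 19 mm hole: within 5 mm of its axis, under 2.5 mm off its floor, upright within 0.12 rad (all of step 1 and all of step 2); the arm keeps its last pose, push and grip.
It fails at once if the camera or its stand is touched (over 1 N) (contact force between camera_stand and anything else above 1 N).
It fails at once if the terminator falls freely (over 0.35 m/s, out of the fingers, more than 40 mm up) (height (world z) of bnc_load_0 above 0.04 m and linear speed of bnc_load_0 above 0.35 m/s and contact force between bnc_load_0 and the fingers below 0.01 N).
It fails at once if the tee falls freely (over 0.35 m/s, out of the fingers, more than 60 mm up) (height (world z) of bnc_tee above 0.06 m and linear speed of bnc_tee above 0.35 m/s and contact force between bnc_tee and the fingers below 0.01 N).
It fails at once if the other terminator is moved from its hole (over 10 mm) (distance of bnc_load_1 from where it was at the start of the episode above 0.01 m).
It fails at once if the vial, battery cell, eraser or solder spool is moved by more than 25 mm (distance of any of vial_two, cell_aa, eraser, solder_spool from where it was at the start of the episode above 0.025 m).
It also fails if it takes over 54 s, if anything falls off the work surface, if the arm or the gripper's body presses on something with over 40 N, if the wrist force passes 120 N, or if a joint passes its speed limit or range.

### The arm

A 6-joint arm with a two-finger parallel gripper is mounted at the origin on a cart in front of the work surface, level with it; the furniture and walls round the work are solid. World frame = base frame: x ahead of the robot, y to its left, z up, the work surface at z = 0. Lengths are in m, angles in degrees, forces in N, time in s.
With the tool pointing down it reaches from about 0.35 to 0.875 m from the base axis. Payload 4.2 kg.
Tool frame: the origin (TCP) lies at the very end of the fingers, on their centre line; the grasp point (between the pads) lies 19 mm behind it; z points along the fingers, y is the line along which they close (so a half turn about z gives the same grasp; the last joint's range is limited). The gripper opens to 87 mm and grips with 3 to 60 N. Pads are 19 mm wide; open, the fingers measure 117 mm over their backs; the gripper's body (75 mm by 190 mm) begins 51 mm behind the grasp point.
Start: joints at [80.993, 22.042, 0.453, 0, -68.411, -14.817], TCP at [0.252, 0.572, 0.223] pointing down, gripper open.
Joint ranges: [-179.83, 179.83], [-69.29, 118.12], [-61.27, 80.66], [-181.25, 117.63], [-171.15, -9.14], [-177.46, 177.46]. Speed limits (degrees/s): [159.86, 159.86, 180, 180, 180, 180].

### API

Orientations are given as a 3x3 rotation matrix whose columns are the frame's x, y, z axes.
In Python, from station import monitor, cams, ticket gives the robot as it stands.
- The arm moves only by the tool drive_tool, never from a script. Its argument "moves" is a list of rows, each an object with "delta_pos": the shift along the tool's x, y, z in mm, a list of three; "turn": the turn about the tool's z in rad; "claw": the opening, from 0 (shut) to 1 (fully open). A call has 1 to 12 rows; each row shifts and turns the commanded pose from where the row before left it, along the tool's axes as they then stand; what a row does not reach is not made up. A row lasts 1/8 s, in which the tool goes at most 62.5 mm and 10.7 degrees, less where a joint would pass 70% of its speed; a pose out of reach is approached as far as the arm can. A call is refused whole if a number of a shift passes 62.5 or a number of a turn 0.188, either way. A call with a gripper value outside its range is refused whole. The fingers move at their own pace and stop on an object; the grip force is fixed at half the most. Time passes only in rows, so rows that do not move let the fingers close. It gives the time, the measured TCP pose, the force, the opening and the grip force at its end, in the units of the state.
- monitor.sense(): the state, without advancing time (a new reading comes with each control period).
- cams.capture(name): name is "scene" or "top" or "wrist"; returns a dict with "color" (420x560x3 uint8, red, green, blue), "range_z" (420x560 float32, m along the optical axis (not along the pixel's ray), 0 where there is no reading), "vertical_fov" (degrees; the focal length in pixels is half the picture's height over the tangent of half this angle, whatever the lens; pixels are square), "cx", "cy" (the principal point, pixels), "dist" ([k1, k2, p1, p2, k3] as OpenCV has them; the pictures are not rectified), "extrinsics" (4x4, takes a point from camera to world coordinates). Camera axes: x right, y down, z forward; pixel columns grow to the right and rows downward; lengths in m; the calibration is good to about 2 mm. A picture is of the moment at which its call begins.
- ticket.finish_job(): hands the job in; it is judged then, once.
The state is a dict: "time_s": time; "joints": joint angles; "joint_velocities": joint speeds; "effort": joint torques, N m; "tcp_pos": TCP position; "ee_rot": TCP orientation; "wrist_force": force on the tool from outside, world axes, zero at the start; "moment": the same for the moment, N m; "gripper_width": opening from 0.0 (shut) to 1.0 (fully open); "gripper_force": force on a finger pad.
Only numpy, scipy, OpenCV 4.12 (cv2) and the standard library are available. Lean on these libraries where they do the work, as an engineer would, in place of code of your own. Each camera call takes 0.05 s, during which the arm holds its last target. There are 200 camera calls.

## Working session

There is one attempt and no reset: what is moved stays moved. The work goes in short steps, Python scripts to look and compute and a tool call to move; the robot and the scene stay as the last step left them, time stands still between calls to the robot, and variables do not carry over. Pictures are saved under pics/ and viewed, at most 10 in all, crops included, and the job is handed in when it is done.

Besides the shell and the picture viewer there is one more tool, called after "Call:" by a JSON object that holds its "method" and its "body", one argument or row to a line. drive_tool: Moves the arm, as the interface text tells. Its arguments: {"type":"object","properties":{"moves":{"type":"array","items":{"type":"object","properties":{"delta_pos":{"type":"array","items":{"type":"number"}},"turn":{"type":"number"},"claw":{"type":"number"}}}}},"required":["moves"]}

```bash
mkdir -p pics; cat > h.py <<'E'
import numpy as np, cv2
from station import monitor, cams, ticket
def K(c):
    f=c["color"].shape[0]/2/np.tan(np.radians(c["vertical_fov"]/2))
    return np.array([[f,0,c["cx"]],[0,f,c["cy"]],[0,0,1.]])
def ray(c,uv):
    p=cv2.undistortPoints(np.array(uv,float).reshape(-1,1,2),K(c),np.array(c["dist"],float)).reshape(-1,2)
    return np.c_[p,np.ones(len(p))]
def plane(c,uv,z):
    E=np.array(c["extrinsics"]); d=ray(c,uv)@E[:3,:3].T; o=E[:3,3]
    return o+d*((z-o[2])/d[:,2])[:,None]
def cloud(c):
    h,w=c["range_z"].shape; v,u=np.mgrid[:h,:w]
    E=np.array(c["extrinsics"])
    return (ray(c,np.c_[u.ravel(),v.ravel()])*c["range_z"].reshape(-1,1)@E[:3,:3].T+E[:3,3]).reshape(h,w,3)
def save(c,n,box=None,s=1):
    im=c["color"][:,:,::-1]
    if box: im=im[box[1]:box[3],box[0]:box[2]]
    cv2.imwrite("pics/"+n,cv2.resize(im,None,fx=s,fy=s))
E
python3 - <<'E'
from h import *
import pickle
s=monitor.sense(); print(s)
for n in("scene","top","wrist"):
    c=cams.capture(n); pickle.dump(c,open(n+".pkl","wb")); save(c,n+"0.png"); print(n,c["vertical_fov"],np.round(c["extrinsics"],3).tolist())
E
```

```text
{'time_s': 0.0, 'joints': array([ 8.09918581e+01,  2.20887569e+01,  3.77935403e-01, -2.69387626e-02,
       -6.84106629e+01, -1.48172657e+01]), 'joint_velocities': array([-0.05873812,  0.0828621 , -0.01631851, -0.04376626,  0.08278205,
       -0.00646639]), 'effort': array([ 8.20652986e-04, -3.90671396e+01,  1.87408501e+01,  4.21990290e+00,
        1.09557054e-02, -1.94300701e-04]), 'tcp_pos': array([0.25220956, 0.5711827 , 0.22147343]), 'ee_rot': array([[ 9.14710588e-01, -4.04108842e-01, -7.63773065e-04],
       [-4.04109546e-01, -9.14708353e-01, -2.02566081e-03],
       [ 1.19957842e-04,  2.16154138e-03, -9.99997657e-01]]), 'wrist_force': array([-0.19333809,  0.09285464, -0.29862007]), 'moment': array([ 0.06165028, -0.03825821,  0.01850945]), 'gripper_force': 0.0, 'gripper_width': 0.9985487882089039}
scene 51.735605445650584 [[0.812, -0.447, 0.376, 0.176], [-0.584, -0.618, 0.526, -0.712], [-0.002, -0.647, -0.763, 0.878], [0.0, 0.0, 0.0, 1.0]]
top 48.27460530024747 [[0.019, -0.997, 0.08, 0.399], [-1.0, -0.02, -0.017, -0.231], [0.019, -0.08, -0.997, 1.343], [0.0, 0.0, 0.0, 1.0]]
wrist 69.08970577318343 [[-0.404, -0.877, -0.261, 0.324], [-0.915, 0.388, 0.113, 0.54], [0.002, 0.284, -0.959, 0.383], [0.0, 0.0, 0.0, 1.0]]
```

View pics/scene0.png

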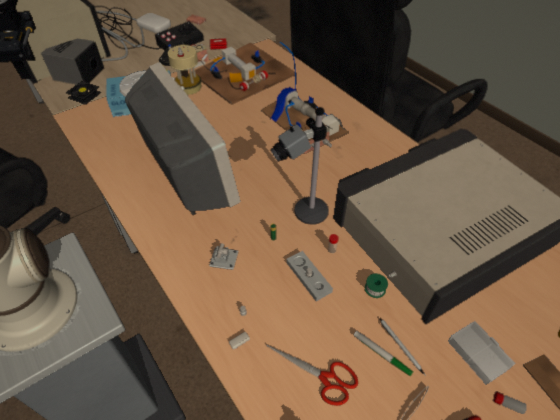

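View pics/top0.png

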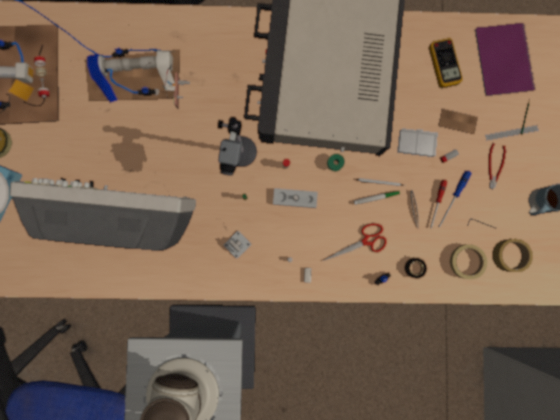

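The scene view shows the tee stand at (223,257), the loose terminator at (241,309), the block at (310,275), the camera head at (295,140) and its foot at (313,210). In the top view they are at (237,243), (289,259), (295,198) and (232,150). A monitor stands at the left, between the arm's start and the work.

```bash
python3 - <<'E'
from h import *
import pickle
T=pickle.load(open("top.pkl","rb"));S=pickle.load(open("scene.pkl","rb"))
a=T["color"][130:280,200:360,::-1]; b=S["color"][100:350,190:400,::-1]
cv2.imwrite("pics/c1.png",cv2.resize(a,None,fx=5,fy=4*1.25,interpolation=cv2.INTER_CUBIC)[:600,:800]) if 0 else cv2.imwrite("pics/c1.png",cv2.resize(a,(640,600),interpolation=cv2.INTER_CUBIC))
cv2.imwrite("pics/c2.png",cv2.resize(b,(504,600),interpolation=cv2.INTER_CUBIC))
for n,c in(("top",T),("scene",S)):
    P=cloud(c)
    pts=dict(top=[(237,243),(289,259),(295,198),(275,198),(315,198),(232,150),(286,162),(335,162),(245,197),(307,274)],scene=[(223,257),(241,309),(310,275),(295,140),(313,210)])[n]
    for u,v in pts: print(n,u,v,np.round(P[v,u],3),np.round(plane(c,[(u,v)],0.02)[0],3))
P=cloud(T); m=P[180:255,10:200].reshape(-1,3); m=m[m[:,2]>.06]; print("monitor",m.min(0),m.max(0))
m=P[0:150,260:400].reshape(-1,3); m=m[m[:,2]>.03]; print("box",m.min(0),m.max(0))
E
```

```text
top 237 243 [ 0.42  -0.143  0.04 ] [ 0.421 -0.142  0.02 ]
top 289 259 [ 0.379 -0.289  0.023] [ 0.379 -0.289  0.02 ]
top 295 198 [ 0.55  -0.302  0.033] [ 0.552 -0.303  0.02 ]
top 275 198 [ 0.551 -0.246  0.016] [ 0.55  -0.246  0.02 ]
top 315 198 [ 0.553 -0.36   0.014] [ 0.553 -0.36   0.02 ]
top 232 150 [ 0.628 -0.143  0.287] [ 0.686 -0.121  0.02 ]
top 286 162 [ 0.648 -0.275  0.052] [ 0.654 -0.276  0.02 ]
top 335 162 [ 0.661 -0.418  0.004] [ 0.658 -0.416  0.02 ]
top 245 197 [ 0.549 -0.162  0.045] [ 0.551 -0.161  0.02 ]
top 307 274 [ 0.337 -0.341  0.012] [ 0.338 -0.34   0.02 ]
scene 223 257 [ 0.411 -0.157  0.028] [ 0.414 -0.151  0.02 ]
scene 241 309 [ 0.374 -0.295  0.024] [ 0.375 -0.293  0.02 ]
scene 310 275 [ 0.552 -0.313  0.019] [ 0.551 -0.313  0.02 ]
scene 295 140 [ 0.62  -0.153  0.281] [0.814 0.09  0.02 ]
scene 313 210 [ 0.683 -0.16   0.018] [ 0.682 -0.161  0.02 ]
monitor [ 0.39699539 -0.23143279  0.06006433] [0.58102615 0.38850302 1.34292687]
box [ 0.39945541 -0.57315423  0.03002747] [ 1.09523537 -0.19285868  1.34292687]
```

View pics/c1.png

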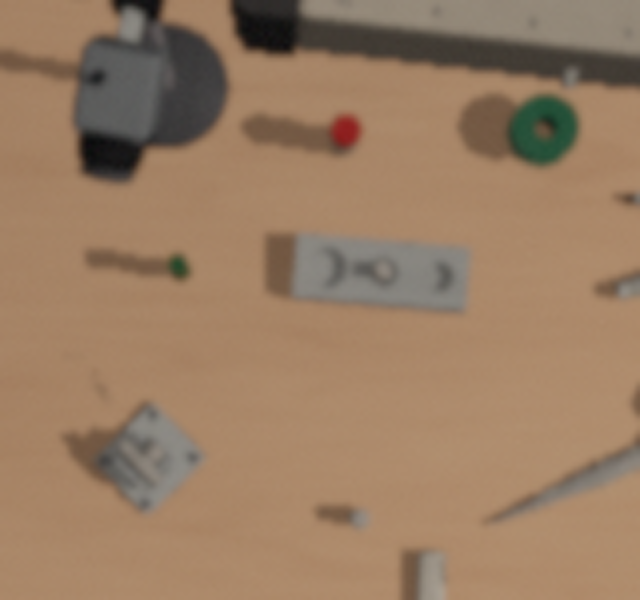

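View pics/c2.png

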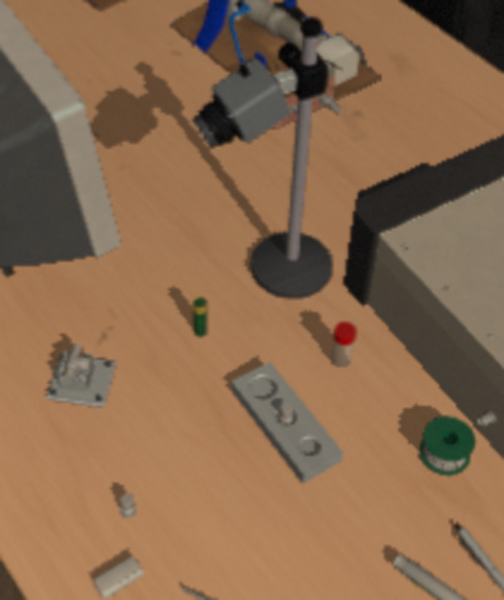

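The crops show the terminator at c1 (360,518), the block's holes at (333,268) wide, (383,270) filled and (443,276) narrow, and the tee at (150,455) with its crossbar along the image's down-right diagonal. The camera head looks roughly towards -x. Next I fit the poses from the clouds.

```bash
python3 - <<'E'
from h import *
import pickle
T=pickle.load(open("top.pkl","rb"));S=pickle.load(open("scene.pkl","rb"))
def sel(c,lo,hi):
    P=cloud(c); ok=(c["range_z"]>0)&np.all((P>lo)&(P<hi),axis=2); return P[ok]
for n,c in(("top",T),("scene",S)):
    b=sel(c,[.55,-.03+-.35,-.02],[.66,-.2,.04]) 
    q=sel(c,[.5,-.39,.012],[.6,-.21,.024]); r=cv2.minAreaRect(q[:,:2].astype(np.float32)); print(n,"block",r,q[:,2].mean())
    q=sel(c,[.35,-.32,.008],[.41,-.26,.04]); print(n,"term",len(q),q.mean(0),q[:,2].max(), q[q[:,2]>.016].mean(0))
    q=sel(c,[.36,-.2,.022],[.48,-.09,.06]); print(n,"tee",len(q),q.mean(0),q[:,2].max()); print(cv2.minAreaRect(q[:,:2].astype(np.float32)))
    h=sel(c,[.5,-.22,.2],[.72,-.08,.33]); print(n,"head",len(h),h.min(0),h.max(0))
    np.save(n+"_head.npy",h)
    # planes by ransac
    rng=np.random.default_rng(0); rest=h
    for k in range(4):
        best=None
        if len(rest)<20:break
        for _ in range(1000):
            p=rest[rng.choice(len(rest),3,replace=False)]; nn=np.cross(p[1]-p[0],p[2]-p[0]); l=np.linalg.norm(nn)
            if l<1e-5: continue
            nn/=l; i=abs((rest-p[0])@nn)<.002
            if best is None or i.sum()>best.sum(): best=i
        g=rest[best]; nn=np.linalg.svd(g-g.mean(0))[2][2]; nn*=np.sign(nn[2]); print("  plane",best.sum(),np.round(nn,3),np.round(g.mean(0),3)); rest=rest[~best]
    P=cloud(c); ok=(c["range_z"]>0)&(P[...,2]>.05)&(P[...,2]<.6)&(P[...,0]>.3)&(P[...,0]<.62)&(P[...,1]>-.02)&(P[...,1]<.5); m=P[ok]; print("monitor",m.min(0),m.max(0))
    for lo in(.05,.15,.25,.35): 
        k=m[(m[:,2]>lo)&(m[:,2]<lo+.1)]
        if len(k): print(lo,k.min(0).round(2),k.max(0).round(2))
E
```

```text
top block ((0.5539239645004272, -0.3026454448699951), (0.12367057055234909, 0.04720475524663925), 86.201904296875) 0.018123620092201198
top term 21 [ 0.37851629 -0.28928176  0.0198959 ] 0.027827403662906258 [ 0.37833617 -0.28993636  0.02284353]
top tee 115 [ 0.41574683 -0.13802907  0.03522054] 0.05043438604644601
((0.41610580682754517, -0.1387532502412796), (0.03544536232948303, 0.027977202087640762), 47.08967590332031)
top head 1023 [ 0.57557603 -0.1615272   0.20570837] [ 0.70371695 -0.10598524  0.32991068]
  plane 326 [-0.392  0.075  0.917] [ 0.621 -0.134  0.281]
  plane 169 [-0.209  0.249  0.946] [ 0.641 -0.134  0.274]
  plane 102 [-0.547  0.147  0.824] [ 0.628 -0.135  0.288]
  plane 83 [-0.103  0.256  0.961] [ 0.659 -0.135  0.285]
monitor [ 0.39699539 -0.01999822  0.05007576] [0.61443248 0.4997131  0.24121156]
0.05 [ 0.4  -0.02  0.05] [0.61 0.5  0.15]
0.15 [ 0.4  -0.02  0.15] [0.57 0.39 0.24]
scene block ((0.5539682507514954, -0.30506888031959534), (0.12570059299468994, 0.04808924347162247), 85.94929504394531) 0.016888126725376706
scene term 42 [ 0.37795138 -0.29496318  0.01682023] 0.023830470401380865 [ 0.37848299 -0.29372678  0.02123346]
scene tee 159 [ 0.4150638  -0.14423691  0.03259226] 0.041603155677873316
((0.41694211959838867, -0.14155417680740356), (0.03929822891950607, 0.030340785160660744), 42.4799919128418)
scene head 1502 [ 0.57561269 -0.16626885  0.20078132] [ 0.70189966 -0.10778224  0.32857494]
  plane 331 [-0.39   0.044  0.92 ] [ 0.621 -0.139  0.279]
  plane 274 [0.033 0.995 0.099] [ 0.647 -0.161  0.26 ]
  plane 198 [0.093 0.995 0.016] [ 0.659 -0.15   0.267]
  plane 141 [0.036 0.991 0.125] [ 0.642 -0.157  0.263]
monitor [ 0.39475301 -0.0199896   0.05005811] [0.5686654  0.38852015 0.23697938]
0.05 [ 0.4  -0.02  0.05] [0.52 0.35 0.15]
0.15 [ 0.39 -0.02  0.15] [0.57 0.39 0.24]
```

Call:
{"method": "drive_tool", "body": {
  "moves": [
    {"delta_pos": [0, 0, -45]},
    {"delta_pos": [0, 0, -45]},
    {"delta_pos": [38, 40, 0]},
    {"delta_pos": [38, 40, 0]},
    {"delta_pos": [38, 40, 0]},
    {"delta_pos": [38, 40, 0]},
    {"delta_pos": [38, 40, 0]},
    {"delta_pos": [38, 40, 0]},
    {"delta_pos": [38, 40, 0]},
    {"delta_pos": [38, 40, 0]},
    {"delta_pos": [38, 40, 0]}
  ]
}}

```text
invalid input
```

Call:
{"method": "drive_tool", "body": {
  "moves": [
    {"delta_pos": [12, 42, 0]},
    {"delta_pos": [12, 42, 0]},
    {"delta_pos": [12, 42, 0]},
    {"delta_pos": [12, 42, 0]},
    {"delta_pos": [12, 42, 0]},
    {"delta_pos": [12, 42, 0]},
    {"delta_pos": [12, 42, 0]},
    {"turn": 0.175},
    {"turn": 0.175},
    {"turn": 0.175},
    {"turn": 0.175},
    {"turn": 0.175}
  ]
}}

```text
invalid input
```

Call:
{"method": "drive_tool", "body": {
  "moves": [
    {"turn": 0.175},
    {"turn": 0.175},
    {"delta_pos": [0, 0, 0]}
  ]
}}

```text
invalid input
```

```bash
python3 - <<'E'
from h import *
import pickle
print(monitor.sense()["joints"])
c=cams.capture("wrist"); pickle.dump(c,open("w1.pkl","wb")); save(c,"w1.png"); print(np.round(c["extrinsics"],3).tolist())
E
```

```text
[ 8.09925941e+01  2.20810348e+01  3.99822996e-01 -1.99615020e-02
 -6.84121641e+01 -1.48184968e+01]
[[-0.404, -0.877, -0.26, 0.324], [-0.915, 0.388, 0.113, 0.54], [0.002, 0.284, -0.959, 0.383], [0.0, 0.0, 0.0, 1.0]]
```

View pics/w1.png

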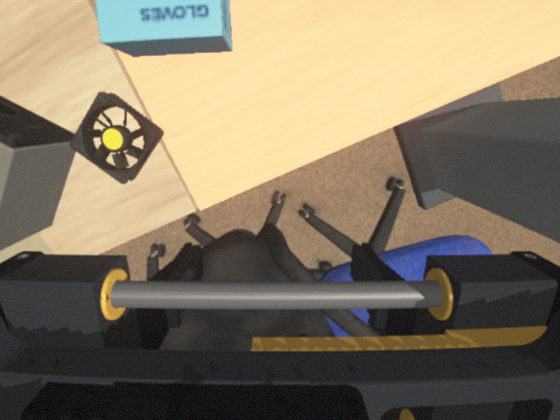

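The wrist view is from the start pose, with the fingers at the bottom and the bench edge above. The moves were refused as invalid, so each row probably needs all three fields.

Call:
{"method": "drive_tool", "body": {
  "moves": [
    {"delta_pos": [0, 0, -45], "turn": 0, "claw": 1},
    {"delta_pos": [0, 0, -45], "turn": 0, "claw": 1},
    {"delta_pos": [38, 40, 0], "turn": 0, "claw": 1},
    {"delta_pos": [38, 40, 0], "turn": 0, "claw": 1},
    {"delta_pos": [38, 40, 0], "turn": 0, "claw": 1},
    {"delta_pos": [38, 40, 0], "turn": 0, "claw": 1},
    {"delta_pos": [38, 40, 0], "turn": 0, "claw": 1},
    {"delta_pos": [38, 40, 0], "turn": 0, "claw": 1},
    {"delta_pos": [38, 40, 0], "turn": 0, "claw": 1},
    {"delta_pos": [38, 40, 0], "turn": 0, "claw": 1},
    {"delta_pos": [38, 40, 0], "turn": 0, "claw": 1}
  ]
}}

```text
time_s: 1.58
tcp_pos: [0.42, 0.1025, 0.3127]
ee_rot: [[0.915, -0.403, 0.001], [-0.403, -0.915, 0.0], [0.0, -0.001, -1.0]]
wrist_force: [0.6, 0.3, 0.1]
gripper_width: 1.001
gripper_force: 0.0
```

Call:
{"method": "drive_tool", "body": {
  "moves": [
    {"delta_pos": [12, 42, 0], "turn": 0, "claw": 1},
    {"delta_pos": [12, 42, 0], "turn": 0, "claw": 1},
    {"delta_pos": [12, 42, 0], "turn": 0, "claw": 1},
    {"delta_pos": [12, 42, 0], "turn": 0, "claw": 1},
    {"delta_pos": [12, 42, 0], "turn": 0, "claw": 1},
    {"delta_pos": [12, 42, 0], "turn": 0, "claw": 1},
    {"delta_pos": [12, 42, 0], "turn": 0, "claw": 1},
    {"delta_pos": [0, 0, 0], "turn": 0.175, "claw": 1},
    {"delta_pos": [0, 0, 0], "turn": 0.175, "claw": 1},
    {"delta_pos": [0, 0, 0], "turn": 0.175, "claw": 1},
    {"delta_pos": [0, 0, 0], "turn": 0.175, "claw": 1},
    {"delta_pos": [0, 0, 0], "turn": 0.175, "claw": 1}
  ]
}}

```text
time_s: 3.08
tcp_pos: [0.3777, -0.1986, 0.3124]
ee_rot: [[0.271, -0.963, -0.0], [-0.963, -0.271, 0.0], [-0.0, 0.0, -1.0]]
wrist_force: [0.1, -0.7, 0.5]
gripper_width: 0.999
gripper_force: 0.0
```

Call:
{"method": "drive_tool", "body": {
  "moves": [
    {"delta_pos": [0, 0, 0], "turn": 0.175, "claw": 1},
    {"delta_pos": [0, 0, 0], "turn": 0.175, "claw": 1},
    {"delta_pos": [0, 0, 0], "turn": 0, "claw": 1}
  ]
}}

```text
time_s: 3.45
tcp_pos: [0.3778, -0.1985, 0.3125]
ee_rot: [[-0.068, -0.998, -0.0], [-0.998, 0.068, 0.0], [-0.0, 0.0, -1.0]]
wrist_force: [-0.2, 0.0, 0.4]
gripper_width: 1.0
gripper_force: 0.0
```

```bash
python3 - <<'E'
from h import *
import pickle
print(monitor.sense()["joints"])
c=cams.capture("wrist"); pickle.dump(c,open("w1.pkl","wb")); save(c,"w2.png",s=1.4); print(np.round(c["extrinsics"],3).tolist())
E
```

```text
[-5.74138201e+00 -1.25478954e+00 -1.58685479e+01 -7.95920354e-03
 -7.53950342e+01  1.85016417e+00]
[[-0.998, 0.065, 0.019, 0.373], [0.068, 0.957, 0.284, -0.277], [-0.0, 0.284, -0.959, 0.474], [0.0, 0.0, 0.0, 1.0]]
```

View pics/w2.png

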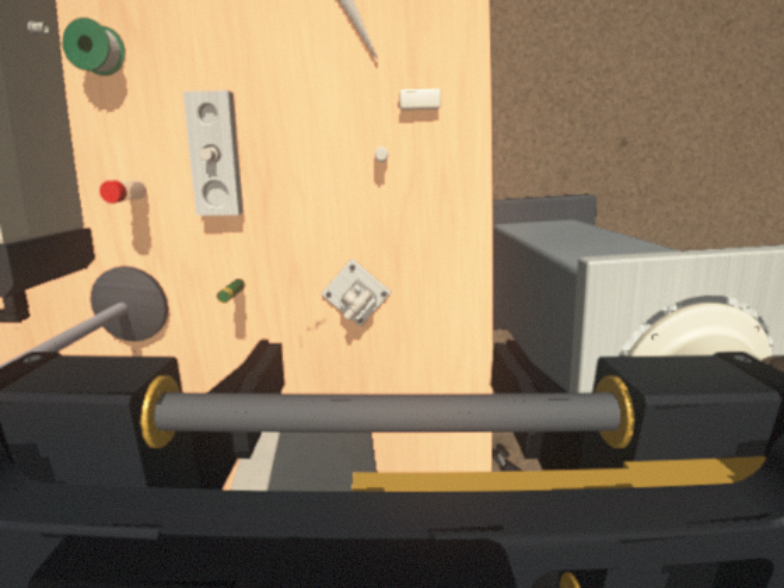

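The wrist view shows the terminator at (381,153), the holes at (208,112) narrow, (211,153) filled and (216,191) wide, and the tee at (355,295), all in the 1.4x picture. Next I measure these from the wrist picture.

```bash
python3 - <<'E'
from h import *
import pickle
c=pickle.load(open("w1.pkl","rb")); hsv=cv2.cvtColor(c["color"],cv2.COLOR_RGB2HSV)
P=cloud(c)
# terminator: bright unsaturated pixels
x0,y0,x1,y1=258,95,288,135
m=((hsv[y0:y1,x0:x1,1]<90)).astype(np.uint8)
cs,_=cv2.findContours(m,0,1); k=max(cs,key=cv2.contourArea); print("term blob",cv2.boundingRect(k),cv2.contourArea(k))
for r in range(y0,y1): print("".join("#" if v<60 else "+" if v<90 else "." for v in hsv[r,x0:x1,1]), end="\n")
q=P[y0:y1,x0:x1][(P[y0:y1,x0:x1,2]>.018)]; print("term cloud top",len(q),q.mean(0),q.max(0))
q=P[50:170,120:180]; ok=(q[...,2]>.014)&(q[...,2]<.022); r=cv2.minAreaRect(q[ok][:,:2].astype(np.float32)); print("block",r,q[ok][:,2].mean())
for u,v in((208,112),(211,153),(216,191)): print(plane(c,[(u/1.4,v/1.4)],.018))
q=P[175:240,225:285]
for lo,hi in((.003,.009),(.022,.05),(.036,.05)):
    ok=(q[...,2]>lo)&(q[...,2]<hi); g=q[ok]; print("stand",lo,len(g),g.mean(0),g[:,2].max(),cv2.minAreaRect(g[:,:2].astype(np.float32)))
q2=P[180:240,225:290]; 
for r in range(0,60,2): print(" ".join("%2d"%(1000*v) for v in q2[r,::2,2]))
E
```

```text
term blob (9, 9, 11, 12) 86.0
..............................
..............................
..............................
..............................
..............................
..............................
..............................
..............................
..............................
............+++++.............
...........+++##++............
..........+#######+...........
..........+#######++..........
.........++########+..........
.........+#########+..........
.........+#########+..........
.........++########+..........
..........+#######+...........
..........+######+............
...........++###++............
.............+++..............
..............................
..............................
..............................
..............................
..............................
..............................
..............................
..............................
..............................
..............................
..............................
..............................
..............................
................
[... 3341 characters left out ...]
0  0
 0  0 -1  0 -1 -3 -1  0  0  0  1 37 36 36  6 30 30  6  6 474  0  0 474  0  0 -2  1  0  1  0  0  0 -1
 0  0 -2  0  0 -1  0  1  0  0  0  0 36  4  7  7  7  6  5  0  0  0  0  0  0  0  0  0  1 -1  0  0  0
 0  0  0 -1 -1  0  0  0 -1  0  0  0 -1  0  0  6  7  4  0  0  0  0 -1  0 -1  0  0  0  0 -1  0 -1  0
 0  0 -1  0  0  0  0  0  0  0  0  0  0  0  0  0  7  0 -1 -1  0  1  0 -1  0  0  0  1  0  0  0  0 -1
 0 -1  0  1 -1  0  0  0 -1  0  0  0  0  0  0 -1  0  0  0  0 -1  0  1  0  0  0  0  0  0  0 -1  0  0
 0 -1  0  0  0 -1  0 474  0  0  1 -1  0  0  0  0 -1 -1  1  0  0  0  0  0  0  0  0  0  0 -1  0  0  0
 0 -1  0  0  0  0  0 -1  0  0  0  0  0  0  0  0  0 -1  0  0  0  0 -1  0  0  0  0  0  0  0  0  0  0
```

```bash
python3 - <<'E'
from h import *
import pickle
c=pickle.load(open("w1.pkl","rb")); P=cloud(c)
for z in(0,.008,.015,.022): print(z,plane(c,[(272.3,109.6)],z).round(4))
q=P[95:130,255:290]
for lo,hi in((.004,.012),(.012,.018),(.018,.03)):
    g=q[(q[...,2]>lo)&(q[...,2]<hi)]; print(lo,len(g),g.mean(0).round(4),np.ptp(g,axis=0).round(4))
for n in("top","scene"):
    t=pickle.load(open(n+".pkl","rb")); M=cloud(t); ok=(t["range_z"]>0)&(M[...,0]>.3)&(M[...,0]<.6)&(M[...,1]>-.1)&(M[...,1]<.3)&(M[...,2]<.4)
    for lo in(.03,.08,.13,.18,.23):
        g=M[ok&(M[...,2]>lo)&(M[...,2]<lo+.05)]; 
        if len(g): print(n,lo,g[:,:2].min(0).round(3),g[g[:,0]<.45][:,1].min() if (g[:,0]<.45).any() else 0)
E
```

```text
0 [[ 0.378  -0.2926  0.    ]]
0.008 [[ 0.3779 -0.2923  0.008 ]]
0.015 [[ 0.3778 -0.2921  0.015 ]]
0.022 [[ 0.3777 -0.2919  0.022 ]]
0.004 20 [ 0.3769 -0.2905  0.0098] [0.0134 0.0111 0.003 ]
0.012 1 [ 0.3726 -0.2898  0.0164] [0. 0. 0.]
0.018 53 [ 0.3781 -0.2918  0.0222] [0.0114 0.0098 0.0034]
top 0.03 [ 0.409 -0.022] 0.002968611967269885
top 0.08 [ 0.403 -0.021] 0.0018098713190283222
top 0.13 [ 0.397 -0.021] 0.00022488022633637694
top 0.18 [ 0.397 -0.021] -0.00048442021121522516
top 0.23 [ 0.483 -0.018] 0
scene 0.03 [ 0.408 -0.028] -0.0013421737114904797
scene 0.08 [ 0.402 -0.027] -0.0037913358515725415
scene 0.13 [ 0.395 -0.026] -0.004620008742635351
scene 0.18 [ 0.395 -0.025] -0.00509474706604085
scene 0.23 [ 0.491 -0.019] 0
```

Call:
{"method": "drive_tool", "body": {
  "moves": [
    {"delta_pos": [18.7, -1.3, 48], "turn": 0, "claw": 0.5},
    {"delta_pos": [18.7, -1.3, 48], "turn": 0, "claw": 0.5},
    {"delta_pos": [18.7, -1.3, 48], "turn": 0, "claw": 0.5},
    {"delta_pos": [18.7, -1.3, 48], "turn": 0, "claw": 0.5},
    {"delta_pos": [18.7, -1.3, 48], "turn": 0, "claw": 0.5},
    {"delta_pos": [0, 0, 0], "turn": 0, "claw": 0.5},
    {"delta_pos": [0, 0, 0], "turn": 0, "claw": 0.5}
  ]
}}

```text
time_s: 4.38
tcp_pos: [0.3788, -0.2926, 0.0737]
ee_rot: [[-0.068, -0.998, 0.002], [-0.998, 0.068, -0.001], [0.001, -0.002, -1.0]]
wrist_force: [-0.6, -0.1, -0.2]
gripper_width: 0.503
gripper_force: 0.0
```

```bash
python3 - <<'E'
from h import *
import pickle
s=monitor.sense(); print(s["tcp_pos"],s["wrist_force"],s["joints"].round(1))
c=cams.capture("wrist"); pickle.dump(c,open("w2.pkl","wb")); E=np.array(c["extrinsics"])
for z in (0,.022):
    p=np.append(s["tcp_pos"][:2],z); q=np.linalg.inv(E)@np.append(p,1); print(cv2.projectPoints(q[None,:3],np.zeros(3),np.zeros(3),K(c),np.array(c["dist"]))[0].ravel())
P=cloud(c); ok=(c["range_z"]>0)&(P[...,2]>.005)&(P[...,2]<.03)&(abs(P[...,0]-.378)<.02)&(abs(P[...,1]+.292)<.02)
for lo,hi in((.004,.008),(.008,.012),(.012,.019),(.019,.03)):
    g=P[ok&(P[...,2]>lo)&(P[...,2]<hi)]
    if len(g): print(lo,len(g),g.mean(0).round(4),g.min(0).round(4),g.max(0).round(4))
save(c,"w3.png")
E
```

```text
[ 0.3788384  -0.29261545  0.07368536] [-0.60813633 -0.08366057 -0.19492508] [-18.2  17.9 -31.1   0.  -40.9  14.2]
[277.18777606 220.46727458]
[277.2097392  229.78370593]
0.004 21 [ 0.3782 -0.2977  0.0064] [ 0.371  -0.2993  0.0052] [ 0.3844 -0.2934  0.0078]
0.008 79 [ 0.3779 -0.2956  0.01  ] [ 0.3711 -0.299   0.0083] [ 0.3854 -0.2889  0.0119]
0.012 43 [ 0.3774 -0.2964  0.0156] [ 0.3722 -0.2977  0.012 ] [ 0.3835 -0.2923  0.0188]
0.019 207 [ 0.3781 -0.2922  0.0219] [ 0.3723 -0.2977  0.0191] [ 0.3837 -0.2855  0.0237]
```

View pics/w3.png

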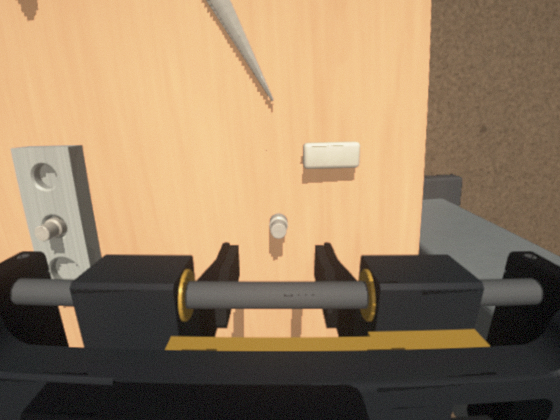

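The terminator's top is at (278,228) and the TCP projects to (277,230), so they are aligned. The narrow hole is at (45,176). I go down and grip.

Call:
{"method": "drive_tool", "body": {
  "moves": [
    {"delta_pos": [0, 0, 30], "turn": 0, "claw": 0.5},
    {"delta_pos": [0, 0, 24], "turn": 0, "claw": 0.5},
    {"delta_pos": [0, 0, 9], "turn": 0, "claw": 0.5},
    {"delta_pos": [0, 0, 0], "turn": 0, "claw": 0.5},
    {"delta_pos": [0, 0, 0], "turn": 0, "claw": 0},
    {"delta_pos": [0, 0, 0], "turn": 0, "claw": 0},
    {"delta_pos": [0, 0, 0], "turn": 0, "claw": 0},
    {"delta_pos": [0, 0, 0], "turn": 0, "claw": 0},
    {"delta_pos": [0, 0, 0], "turn": 0, "claw": 0}
  ]
}}

```text
time_s: 5.55
tcp_pos: [0.378, -0.2924, 0.0098]
ee_rot: [[-0.07, -0.998, 0.0], [-0.998, 0.07, -0.0], [0.0, -0.0, -1.0]]
wrist_force: [0.0, 0.5, 2.3]
gripper_width: 0.158
gripper_force: 30.0
```

Call:
{"method": "drive_tool", "body": {
  "moves": [
    {"delta_pos": [0, 0, -20], "turn": 0, "claw": 0},
    {"delta_pos": [0, 0, -40], "turn": 0, "claw": 0},
    {"delta_pos": [6, -29, 0], "turn": 0, "claw": 0},
    {"delta_pos": [7, -29, 0], "turn": 0, "claw": 0},
    {"delta_pos": [7, -29, 0], "turn": 0, "claw": 0},
    {"delta_pos": [7, -29, 0], "turn": 0, "claw": 0},
    {"delta_pos": [7, -30, 0], "turn": 0, "claw": 0},
    {"delta_pos": [6, -30, 0], "turn": 0, "claw": 0},
    {"delta_pos": [0, 0, 0], "turn": 0, "claw": 0},
    {"delta_pos": [0, 0, 0], "turn": 0, "claw": 0}
  ]
}}

```text
time_s: 6.8
tcp_pos: [0.5497, -0.3441, 0.0688]
ee_rot: [[-0.07, -0.998, -0.002], [-0.998, 0.07, 0.001], [-0.001, 0.002, -1.0]]
wrist_force: [0.4, -1.0, -0.5]
gripper_width: 0.154
gripper_force: 30.0
```

```bash
python3 - <<'E'
from h import *
import pickle
s=monitor.sense(); print(s["tcp_pos"],s["wrist_force"],s["joints"].round(1),s["gripper_force"],s["gripper_width"])
c=cams.capture("wrist"); pickle.dump(c,open("w3.pkl","wb")); E=np.array(c["extrinsics"])
P=cloud(c); ok=(c["range_z"]>0)&(abs(P[...,0]-.553)<.05)&(abs(P[...,1]+.305)<.09)
g=P[ok&(abs(P[...,2]-.018)<.004)]; print("block",cv2.minAreaRect(g[:,:2].astype(np.float32)),g[:,2].mean())
g=P[ok&(abs(P[...,2]-.010)<.004)&(abs(P[...,0]-.55)<.013)&(abs(P[...,1]+.345)<.013)]; print("hole floor",len(g),g.mean(0) if len(g) else 0,)
g=P[ok&(P[...,2]>.04)&(P[...,2]<.08)&(abs(P[...,0]-.55)<.015)&(abs(P[...,1]+.345)<.015)]; print("held",len(g),g.mean(0),g.min(0),g.max(0))
save(c,"w4.png")
E
```

```text
[ 0.54968146 -0.34413895  0.06878681] [ 0.36019243 -1.04207107 -0.49819057] [-17.8  32.1  -6.6  -0.  -51.4  13.8] 29.999891817569733 0.15374501394233978
block ((0.55330491065979, -0.3071862459182739), (0.1193261668086052, 0.04608173295855522), 86.15741729736328) 0.01741969600223827
hole floor 438 [ 0.55095831 -0.34266445  0.00986291]
held 731 [ 0.55001641 -0.3502935   0.07169193] [ 0.53509775 -0.35710275  0.05797336] [ 0.56497918 -0.33343792  0.07999404]
```

View pics/w4.png

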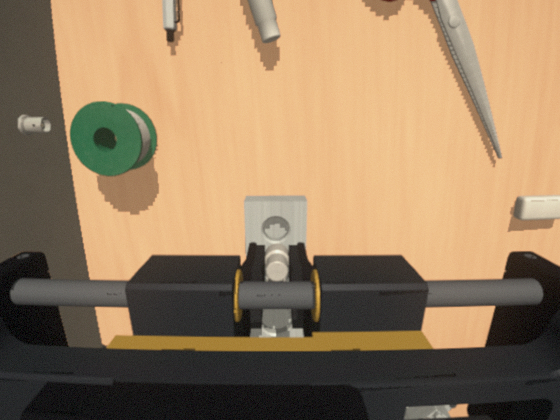

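The held terminator is at (277,260) and the empty hole's rim is at (276,228), right below it in perspective.

```bash
python3 - <<'E'
from h import *
import pickle
c=pickle.load(open("w3.pkl","rb")); g=cv2.cvtColor(c["color"],cv2.COLOR_RGB2GRAY)
print(plane(c,[(276,228),(276,216)],.018).round(4))
for r in range(212,246,2): print(r,g[r,256:298:2])
E
```

```text
[[ 0.5503 -0.3458  0.018 ]
 [ 0.5496 -0.3551  0.018 ]]
212 [186 188 185 185 190 188 189 182 182 182 181 184 176 179 183 183 180 181
 177 185 188]
214 [187 189 186 183 190 188 187 185 182 180 183 181 178 177 182 178 181 182
 178 186 186]
216 [184 191 185 184 187 187 182 162 143 130 132 137 151 174 179 180 179 180
 180 181 189]
218 [185 184 187 182 189 172 125 119 118 117 119 120 117 120 154 179 180 178
 178 182 188]
220 [184 188 186 182 170 123 121 123 122 120 122 124 121 118 112 149 179 180
 178 184 187]
222 [185 191 184 173 131 123 120 124 120 118 122 124 121 120 120 116 153 181
 179 185 187]
224 [186 188 185 150 125 127 123 140 142 150 172 173 130 116 120 119 134 176
 180 186 185]
226 [186 185 179 141 119 121 123 175 182 178 181 177 137 126 122 123 127 167
 178 183 187]
228 [184 185 179 140 128 143 145 179 177 178 181 182 173 173 158 124 122 162
 180 184 181]
230 [183 186 183 148 135 183 179 181 178 175 178 178 179 178 168 133 127 160
 178 184 184]
232 [184 186 182 164 135 177 179 180 180 177 179 179 180 178 177 144 146 169
 179 183 185]
234 [185 187 183 180 160 144 175 180 180 175 181 175 179 178 154 135 165 174
 177 184 186]
236 [185 184 184 178 186 152 150 169 175 172 180 178 169 153 137 173 178 178
 177 185 185]
238 [184 187 182 180 192 194 175 156 162 161 164 161 148 161 182 184 178 178
 177 183 183]
240 [185 184 186 179 187 197 206 195 189 179 178 177 182 198 192 176 180 176
 178 185 184]
242 [167 186 187 180 186 184 190 206 218 224 222 214 193 187 180 177 179 177
 178 185 184]
244 [101 163 160 159 161 184 181 172 173 169 170 171 164 169 174 176 166 158
 158 161 145]
```

Call:
{"method": "drive_tool", "body": {
  "moves": [
    {"delta_pos": [1.4, -0.7, 10], "turn": 0, "claw": 0},
    {"delta_pos": [0, 0, 14], "turn": 0, "claw": 0},
    {"delta_pos": [0, 0, 8], "turn": 0, "claw": 0},
    {"delta_pos": [0, 0, 6], "turn": 0, "claw": 0},
    {"delta_pos": [0, 0, 6], "turn": 0, "claw": 0},
    {"delta_pos": [0, 0, 4], "turn": 0, "claw": 0},
    {"delta_pos": [0, 0, 0], "turn": 0, "claw": 0},
    {"delta_pos": [0, 0, 0], "turn": 0, "claw": 0}
  ]
}}

```text
time_s: 7.85
tcp_pos: [0.5515, -0.3461, 0.0218]
ee_rot: [[-0.07, -0.998, 0.001], [-0.998, 0.07, -0.0], [0.0, -0.001, -1.0]]
wrist_force: [1.0, -0.2, -0.6]
gripper_width: 0.158
gripper_force: 30.0
```

Call:
{"method": "drive_tool", "body": {
  "moves": [
    {"delta_pos": [0, 0, 1.6], "turn": 0, "claw": 0},
    {"delta_pos": [0, 0, 0], "turn": 0, "claw": 0},
    {"delta_pos": [0, 0, 0], "turn": 0, "claw": 0.35},
    {"delta_pos": [0, 0, 0], "turn": 0, "claw": 0.35},
    {"delta_pos": [0, 0, 0], "turn": 0, "claw": 0.35},
    {"delta_pos": [0, 0, 0], "turn": 0, "claw": 0.35},
    {"delta_pos": [0, 0, -15], "turn": 0, "claw": 0.35},
    {"delta_pos": [0, 0, -35], "turn": 0, "claw": 0.35},
    {"delta_pos": [0, 20, -50], "turn": 0, "claw": 0.6},
    {"delta_pos": [0, 40, -50], "turn": 0, "claw": 1},
    {"delta_pos": [0, 0, 0], "turn": 0, "claw": 1},
    {"delta_pos": [0, 0, 0], "turn": 0, "claw": 1}
  ]
}}

```text
time_s: 9.35
tcp_pos: [0.4923, -0.3418, 0.1696]
ee_rot: [[-0.07, -0.998, 0.001], [-0.998, 0.07, -0.0], [0.0, -0.001, -1.0]]
wrist_force: [-0.0, -0.1, -1.2]
gripper_width: 0.72
gripper_force: 0.0
```

```bash
python3 - <<'E'
from h import *
import pickle
s=monitor.sense(); print(s["tcp_pos"],s["ee_rot"].round(3).tolist(),s["joints"].round(1))
c=cams.capture("wrist"); pickle.dump(c,open("w4.pkl","wb"))
P=cloud(c); ok=(c["range_z"]>0)
g=P[ok&(P[...,2]>.029)&(P[...,2]<.045)&(abs(P[...,0]-.55)<.02)&(abs(P[...,1]+.345)<.02)]; print("t0",len(g),g.mean(0),g.min(0),g.max(0))
g=P[ok&(P[...,2]>.029)&(P[...,2]<.045)&(abs(P[...,0]-.553)<.02)&(abs(P[...,1]+.305)<.02)]; print("t1",len(g),g.mean(0),g.min(0),g.max(0))
# camera head side/plane refit, all views
h=[np.load("top_head.npy"),np.load("scene_head.npy")]
for i,H in enumerate(h):
    def fit(nrm0,p0,tol):
        n=np.array(nrm0,float); n/=np.linalg.norm(n); p=np.array(p0)
        for t in np.linspace(.006,tol,8):
            g=H[abs((H-p)@n)<t]; g=g[np.linalg.norm(g-p,axis=1)<.04]; q=g.mean(0); n2=np.linalg.svd(g-q)[2][2]; n=n2*np.sign(n2@n); 
        return n.round(3),q.round(4),len(g)
    print(i,"top",fit([-.39,.05,.92],[.621,-.137,.280],.002))
    if i: print("side",fit([.04,.995,.1],[.64,-.16,.26],.002))
    # points below? lens front
    n=np.array([-.39,.05,.92]); 
    f=H[(H[:,0]<.6)]; print("lens",len(f),f.min(0).round(3),f.max(0).round(3))
E
```

```text
[ 0.49233108 -0.34178014  0.16956679] [[-0.07, -0.998, 0.001], [-0.998, 0.07, -0.0], [0.0, -0.001, -1.0]] [-19.3  21.9  -7.7  -0.  -60.3  15.3]
t0 114 [ 0.55141586 -0.34569494  0.03202178] [ 0.54547911 -0.35128619  0.02925234] [ 0.55761042 -0.33975715  0.03349538]
t1 102 [ 0.55320806 -0.30501232  0.03191784] [ 0.54790387 -0.3104313   0.02901462] [ 0.55880267 -0.29920942  0.03372844]
0 top (array([-0.424,  0.043,  0.904]), array([ 0.621 , -0.1333,  0.2802]), 266)
lens 179 [ 0.576 -0.153  0.242] [ 0.6   -0.11   0.278]
1 top (array([-0.378,  0.068,  0.923]), array([ 0.6201, -0.1381,  0.2793]), 303)
side (array([ 0.171,  0.984, -0.05 ]), array([ 0.6246, -0.1582,  0.2591]), 199)
lens 240 [ 0.576 -0.156  0.228] [ 0.6   -0.115  0.274]
```

The terminator is seated: its top is at 32 mm, level with its neighbour's. I go up over the inspection camera to measure its pose, turning to the tee's grasp yaw on the way.

Call:
{"method": "drive_tool", "body": {
  "moves": [
    {"delta_pos": [0, 0, -22], "turn": 0.176, "claw": 1},
    {"delta_pos": [0, 0, -22], "turn": 0.176, "claw": 1},
    {"delta_pos": [0, 0, -22], "turn": 0.176, "claw": 1},
    {"delta_pos": [0, 0, -22], "turn": 0.176, "claw": 1},
    {"delta_pos": [0, 0, -22], "turn": 0.176, "claw": 1},
    {"delta_pos": [0, 0, -22], "turn": 0.176, "claw": 1},
    {"delta_pos": [0, 0, -22], "turn": 0.176, "claw": 1},
    {"delta_pos": [0, 0, -22], "turn": 0.176, "claw": 1},
    {"delta_pos": [0, 0, -22], "turn": 0.176, "claw": 1},
    {"delta_pos": [0, 0, -22], "turn": 0.176, "claw": 1},
    {"delta_pos": [0, 0, -22], "turn": 0.176, "claw": 1},
    {"delta_pos": [0, 0, -22], "turn": 0.176, "claw": 1}
  ]
}}

```text
time_s: 10.9
tcp_pos: [0.4932, -0.3418, 0.4313]
ee_rot: [[-0.816, 0.578, -0.004], [0.578, 0.816, 0.001], [0.004, -0.001, -1.0]]
wrist_force: [0.0, 0.1, -0.2]
gripper_width: 0.997
gripper_force: 0.0
```

Call:
{"method": "drive_tool", "body": {
  "moves": [
    {"delta_pos": [0, 0, 0], "turn": 0.176, "claw": 1},
    {"delta_pos": [0, 0, 0], "turn": 0, "claw": 1},
    {"delta_pos": [-2, 38, 0], "turn": 0, "claw": 1},
    {"delta_pos": [-2, 38, 0], "turn": 0, "claw": 1},
    {"delta_pos": [-2, 38, 0], "turn": 0, "claw": 1},
    {"delta_pos": [-2, 38, 0], "turn": 0, "claw": 1},
    {"delta_pos": [-2, 38, 0], "turn": 0, "claw": 1},
    {"delta_pos": [0, 36, 0], "turn": 0, "claw": 1},
    {"delta_pos": [0, 0, 0], "turn": 0, "claw": 1},
    {"delta_pos": [0, 0, 0], "turn": 0, "claw": 1}
  ]
}}

```text
time_s: 12.15
tcp_pos: [0.6596, -0.1895, 0.4315]
ee_rot: [[-0.707, 0.707, -0.002], [0.707, 0.707, -0.0], [0.002, -0.002, -1.0]]
wrist_force: [-0.6, -1.0, 0.2]
gripper_width: 0.996
gripper_force: 0.0
```

```bash
python3 - <<'E'
from h import *
import pickle
s=monitor.sense(); print(s["tcp_pos"],s["ee_rot"].round(3).tolist(),s["joints"].round(1))
c=cams.capture("wrist"); pickle.dump(c,open("w5.pkl","wb")); save(c,"w5.png")
E
```

```text
[ 0.65964506 -0.18949131  0.43151921] [[-0.707, 0.707, -0.002], [0.707, 0.707, -0.0], [0.002, -0.002, -1.0]] [  -2.6   26.6   36.4    0.  -100.  -132.4]
```

View pics/w5.png

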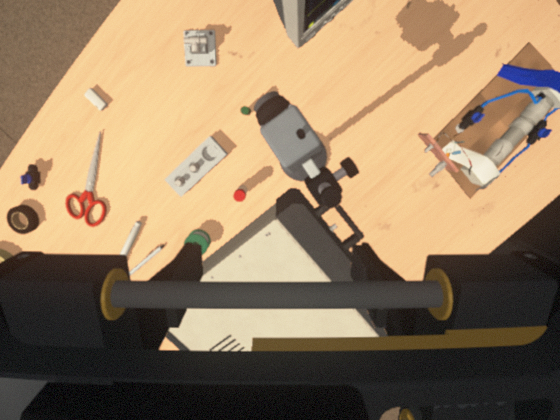

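The head is clear here: the lens is at (271,105), the housing at (290,145) and the hinge arm at (313,172). I fit the housing's top face for tilt, yaw and position.

```bash
python3 - <<'E'
from h import *
import pickle
c=pickle.load(open("w5.pkl","rb")); P=cloud(c); ok=(c["range_z"]>0)
h=P[ok&(P[...,2]>.2)&(P[...,2]<.34)&(P[...,0]>.54)&(P[...,0]<.72)&(P[...,1]>-.22)&(P[...,1]<-.06)]
print(len(h),h.min(0),h.max(0))
n=np.array([-.39,.05,.92]); n/=np.linalg.norm(n); p=np.array([.621,-.137,.280])
for t in np.linspace(.006,.0025,10):
    g=h[(abs((h-p)@n)<t)&(np.linalg.norm(h-p,axis=1)<.035)]; p=g.mean(0); v=np.linalg.svd(g-p)[2][2]; n=v*np.sign(v[2])
print("normal",n.round(3),p.round(4),len(g),"tilt",np.arccos(n[2]),"yaw look",np.degrees(np.arctan2(n[1],n[0])))
g=h[abs((h-p)@n)<.003]
x=-n.copy(); x[2]=0; x=np.array([-n[0],-n[1],0]); x/=np.linalg.norm(x); y=np.cross([0,0,1],x); X=np.cross(y,n)
q=np.c_[(g-p)@X,(g-p)@y].astype(np.float32)
print("rect",cv2.minAreaRect(q),np.percentile(q,[1,99],axis=0))
o=p+X*0
r=cv2.minAreaRect(q)
# all points in head frame (about p)
Q=np.c_[(h-p)@X,(h-p)@y,(h-p)@n]
print("X axis",X.round(3),"y",y.round(3))
for a in np.arange(-.08,.06,.008):
    k=Q[(Q[:,0]>a)&(Q[:,0]<a+.008)]
    if len(k): print(round(a,3),len(k),"y",np.percentile(k[:,1],[2,98]).round(4),"z",np.percentile(k[:,2],[2,50,98]).round(4))
E
```

```text
4854 [ 0.57574951 -0.1641119   0.24507802] [ 0.70259311 -0.10656916  0.32909998]
normal [-0.362  0.063  0.93 ] [ 0.6227 -0.1356  0.281 ] 2142 tilt 0.3763270449859358 yaw look 170.10943693244386
rect ((0.01192612573504448, -9.794533252716064e-05), (0.044858500361442566, 0.10725458711385727), 89.40040588378906) [[-0.03638491 -0.02142343]
 [ 0.02581073  0.0218475 ]]
X axis [ 0.916 -0.16   0.368] y [ 0.172  0.985 -0.   ]
-0.056 137 y [-0.0148  0.0152] z [-0.0178 -0.0085 -0.0057]
-0.048 189 y [-0.0168  0.017 ] z [-0.0162 -0.0066 -0.0035]
-0.04 242 y [-0.0185  0.0191] z [-0.0182 -0.0052 -0.0015]
-0.032 193 y [-0.0169  0.0176] z [-0.012  -0.0027  0.001 ]
-0.024 315 y [-0.0211  0.0213] z [-0.0027 -0.0001  0.0016]
-0.016 346 y [-0.0215  0.0221] z [-0.0029  0.0002  0.0018]
-0.008 356 y [-0.0218  0.0224] z [-0.004   0.0001  0.0017]
-0.0 326 y [-0.0218  0.0222] z [-0.0034  0.0002  0.0113]
0.008 385 y [-0.0217  0.022 ] z [-0.0033  0.0003  0.0116]
0.016 388 y [-0.022   0.0221] z [-0.0044 -0.0001  0.0016]
0.024 446 y [-0.0203  0.0206] z [-0.0384 -0.0139 -0.0004]
0.032 102 y [-0.01    0.0097] z [-0.0399 -0.0172 -0.0146]
0.04 156 y [-0.0136  0.0322] z [-0.0375 -0.0207 -0.0175]
0.048 334 y [-0.0138  0.0382] z [-0.0326 -0.0162 -0.0141]
0.056 385 y [-0.014   0.0382] z [-0.0331 -0.0197 -0.0029]
```

Call:
{"method": "drive_tool", "body": {
  "moves": [
    {"delta_pos": [35, -22.9, 0], "turn": 0, "claw": 1},
    {"delta_pos": [35, -22.9, 0], "turn": 0, "claw": 1},
    {"delta_pos": [35, -22.9, 0], "turn": 0, "claw": 1},
    {"delta_pos": [35, -22.9, 30], "turn": 0, "claw": 1},
    {"delta_pos": [35, -22.9, 50], "turn": 0, "claw": 1},
    {"delta_pos": [35, -22.9, 50], "turn": 0, "claw": 1},
    {"delta_pos": [0, 0, 50], "turn": 0.005, "claw": 1},
    {"delta_pos": [0, 0, 50], "turn": 0, "claw": 1},
    {"delta_pos": [0, 0, 50], "turn": 0, "claw": 1},
    {"delta_pos": [0, 0, 40], "turn": 0, "claw": 1},
    {"delta_pos": [0, 0, 0], "turn": 0, "claw": 1},
    {"delta_pos": [0, 0, 0], "turn": 0, "claw": 1}
  ]
}}

```text
time_s: 13.7
tcp_pos: [0.4185, -0.1389, 0.1186]
ee_rot: [[-0.702, 0.712, 0.003], [0.712, 0.702, -0.001], [-0.003, 0.002, -1.0]]
wrist_force: [0.6, -0.2, -0.2]
gripper_width: 1.003
gripper_force: 0.0
```

```bash
python3 - <<'E'
from h import *
import pickle
s=monitor.sense(); print(s["tcp_pos"],s["ee_rot"].round(3).tolist(),s["joints"].round(1),s["wrist_force"])
c=cams.capture("wrist"); pickle.dump(c,open("w6.pkl","wb")); save(c,"w6.png")
P=cloud(c); ok=(c["range_z"]>0)&(abs(P[...,0]-.417)<.06)&(abs(P[...,1]+.14)<.06)
for lo,hi in((.003,.009),(.033,.045)):
    g=P[ok&(P[...,2]>lo)&(P[...,2]<hi)]; print(lo,len(g),g.mean(0).round(4),cv2.minAreaRect(g[:,:2].astype(np.float32)))
R=s["ee_rot"]; g=P[ok&(P[...,2]>.033)&(P[...,2]<.045)]; q=(g-s["tcp_pos"])@R
for a in np.arange(-.012,.024,.003):
    k=q[(q[:,0]>a)&(q[:,0]<a+.003)]
    if len(k)>3: print("x",round(a*1e3),len(k),"y",k[:,1].min().round(4),k[:,1].max().round(4),"z",np.percentile(k[:,2],[5]).round(4))
for z in (.026,.039):
    p=np.linalg.inv(np.array(c["extrinsics"]))@np.append(np.append(s["tcp_pos"][:2],z),1); print(cv2.projectPoints(p[None,:3],np.zeros(3),np.zeros(3),K(c),np.array(c["dist"]))[0].ravel())
E
```

```text
[ 0.41851287 -0.13887882  0.11864921] [[-0.702, 0.712, 0.003], [0.712, 0.702, -0.001], [-0.003, 0.002, -1.0]] [ 2.900e+00  1.060e+01 -3.290e+01  1.000e-01 -4.620e+01 -1.383e+02] [ 0.62977198 -0.19804127 -0.20802814]
0.003 2124 [ 0.416  -0.1393  0.0057] ((0.4184175431728363, -0.14183109998703003), (0.056018464267253876, 0.05916763097047806), 44.7406120300293)
0.033 819 [ 0.4165 -0.1398  0.0377] ((0.41860082745552063, -0.1420082449913025), (0.037815459072589874, 0.02469334751367569), 44.480072021484375)
x -12 59 y -0.0095 0.0051 z [0.0776]
x -9 62 y -0.0094 0.0051 z [0.0774]
x -6 69 y -0.0094 0.005 z [0.0781]
x -3 55 y -0.0212 0.0159 z [0.0793]
x 0 138 y -0.021 0.0166 z [0.0793]
x 3 164 y -0.0209 0.0166 z [0.0789]
x 6 190 y -0.021 0.0166 z [0.0794]
x 9 42 y -0.0093 0.0049 z [0.0815]
[275.89857931 212.43261723]
[275.90684166 217.02768537]
```

View pics/w6.png

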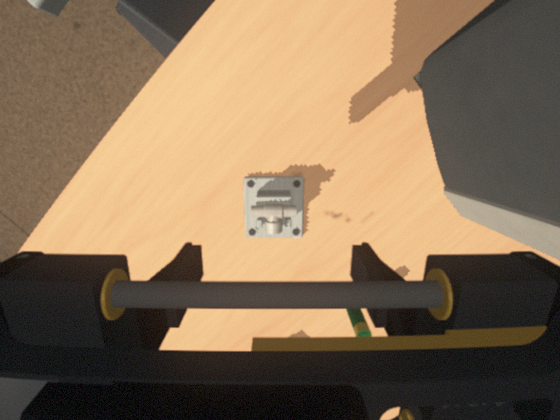

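The tee sits in the saddle with its crossbar at row 207 and its stem towards row 228; the base plate spans (245-303, 177-237). The TCP is 3.9 mm and -2.1 mm off in tool x and y. Tilting the tee between the pads needs an edge to press the stem on, so I check the saddle's wall profile.

```bash
python3 - <<'E'
from h import *
import pickle
c=pickle.load(open("w6.pkl","rb")); P=cloud(c); a=np.radians(134.7); o=np.array([.4185,-.1419,0]); R=np.c_[[np.cos(a),np.sin(a),0],[-np.sin(a),np.cos(a),0],[0,0,1]]
q=((P-o)@R)[c["range_z"]>0]
for x in np.arange(-.016,.032,.002):
    print(round(x*1e3),[ (np.round(1e3*np.median(k[:,2]),1) if len(k)>0 else None) for y in(-.016,-.011,-.006,-.001,.004,.009,.014) for k in [q[(abs(q[:,0]-x-.001)<.001)&(abs(q[:,1]-y-.0015)<.0025)]]])
E
```

```text
-16 [np.float64(5.7), None, None, None, None, None, np.float64(5.1)]
-14 [np.float64(5.7), None, np.float64(38.9), None, np.float64(35.8), None, np.float64(5.8)]
-12 [np.float64(6.1), np.float64(33.2), np.float64(38.7), np.float64(40.2), np.float64(38.4), None, np.float64(6.3)]
-10 [np.float64(30.4), np.float64(29.7), np.float64(39.4), np.float64(40.4), np.float64(38.3), np.float64(30.6), np.float64(29.6)]
-8 [np.float64(31.2), np.float64(29.9), np.float64(39.1), np.float64(40.7), np.float64(38.0), np.float64(30.2), np.float64(30.1)]
-6 [np.float64(30.7), np.float64(30.0), np.float64(39.0), np.float64(40.4), np.float64(38.4), np.float64(27.9), np.float64(30.6)]
-4 [np.float64(29.0), np.float64(27.4), np.float64(38.8), np.float64(39.6), np.float64(36.6), np.float64(26.7), np.float64(29.3)]
-2 [np.float64(26.3), np.float64(26.4), np.float64(37.1), np.float64(38.6), np.float64(36.4), np.float64(26.3), None]
0 [np.float64(35.3), np.float64(35.6), np.float64(37.5), np.float64(38.4), np.float64(37.1), np.float64(34.8), np.float64(35.6)]
2 [np.float64(36.1), np.float64(36.8), np.float64(38.
[... 1196 characters left out ...]
.float64(5.7), np.float64(6.0)]
22 [np.float64(5.8), np.float64(5.5), np.float64(5.7), np.float64(5.7), np.float64(5.7), np.float64(5.5), np.float64(5.3)]
24 [np.float64(216.2), np.float64(216.3), np.float64(216.3), np.float64(216.4), np.float64(215.7), np.float64(5.9), np.float64(233.5)]
26 [np.float64(229.2), np.float64(229.0), np.float64(229.4), np.float64(229.4), np.float64(229.2), np.float64(229.4), np.float64(229.9)]
28 [np.float64(234.5), np.float64(234.5), np.float64(234.1), np.float64(234.3), np.float64(234.5), np.float64(234.4), np.float64(229.6)]
30 [np.float64(205.7), np.float64(205.6), np.float64(205.7), np.float64(205.7), np.float64(205.7), np.float64(205.7), np.float64(205.7)]
```

Call:
{"method": "drive_tool", "body": {
  "moves": [
    {"delta_pos": [3.9, -2.1, 20], "turn": 0, "claw": 1},
    {"delta_pos": [0, 0, 40], "turn": 0, "claw": 1},
    {"delta_pos": [0, 0, 25], "turn": 0, "claw": 1},
    {"delta_pos": [0, 0, 12.5], "turn": 0, "claw": 1},
    {"delta_pos": [0, 0, 0], "turn": 0, "claw": 1},
    {"delta_pos": [0, 0, 0], "turn": 0, "claw": 0.6},
    {"delta_pos": [0, 0, 0], "turn": 0, "claw": 0.6},
    {"delta_pos": [0, 0, 0], "turn": 0, "claw": 0.6}
  ]
}}

```text
time_s: 14.75
tcp_pos: [0.4135, -0.1371, 0.02]
ee_rot: [[-0.702, 0.712, 0.001], [0.712, 0.702, 0.0], [-0.001, 0.001, -1.0]]
wrist_force: [-0.0, -0.4, 0.3]
gripper_width: 0.743
gripper_force: 0.0
```

Call:
{"method": "drive_tool", "body": {
  "moves": [
    {"delta_pos": [0, 0, 0], "turn": 0, "claw": 0.45},
    {"delta_pos": [0, 0, 0], "turn": 0, "claw": 0.45},
    {"delta_pos": [0, 0, 0], "turn": 0, "claw": 0.2},
    {"delta_pos": [0, 0, 0], "turn": 0, "claw": 0.2},
    {"delta_pos": [0, 0, 0], "turn": 0, "claw": 0.2},
    {"delta_pos": [0, 0, 0], "turn": 0, "claw": 0.2}
  ]
}}

```text
time_s: 15.5
tcp_pos: [0.4131, -0.1371, 0.0194]
ee_rot: [[-0.702, 0.712, -0.0], [0.712, 0.702, -0.0], [0.0, -0.0, -1.0]]
wrist_force: [-0.8, 0.9, 0.6]
gripper_width: 0.427
gripper_force: 30.0
```

Call:
{"method": "drive_tool", "body": {
  "moves": [
    {"delta_pos": [0, 0, -10], "turn": 0, "claw": 0.2},
    {"delta_pos": [0, 0, -15], "turn": 0, "claw": 0.2},
    {"delta_pos": [13, 0, 0], "turn": 0, "claw": 0.2},
    {"delta_pos": [13, 0, 0], "turn": 0, "claw": 0.2},
    {"delta_pos": [0, 0, 0], "turn": 0, "claw": 0.2},
    {"delta_pos": [0, 0, 0], "turn": 0, "claw": 0.2}
  ]
}}

```text
time_s: 16.25
tcp_pos: [0.3948, -0.1184, 0.0442]
ee_rot: [[-0.703, 0.711, -0.0], [0.711, 0.703, -0.0], [0.0, -0.0, -1.0]]
wrist_force: [0.1, 0.7, -0.4]
gripper_width: 0.432
gripper_force: 30.0
```

```bash
cat > tee.py <<'E'
from h import *
def tee():
    s=monitor.sense(); c=cams.capture("wrist"); P=cloud(c); R=s["ee_rot"]; q=((P-s["tcp_pos"])@R)[c["range_z"]>0]
    print("tcp",s["tcp_pos"].round(4),"F",s["wrist_force"].round(1),s["gripper_width"],s["gripper_force"])
    for x in np.arange(-.024,.010,.002):
        k=q[(abs(q[:,0]-x)<.001)&(abs(q[:,1])<.0025)&(q[:,2]>-.035)&(q[:,2]<.005)]
        if len(k): print("x %.0f n %d tool z %.1f"%(x*1e3,len(k),np.median(k[:,2])*1e3))
    return c
E
python3 -c "from tee import *; tee()"
```

```text
tcp [ 0.3948 -0.1184  0.0442] F [ 0.1  0.7 -0.4] 0.43213734561186945 29.999971389770508
x -4 n 6 tool z -19.5
x -2 n 30 tool z -19.9
x 0 n 36 tool z -19.5
x 2 n 43 tool z -18.4
x 4 n 62 tool z -16.0
x 6 n 2 tool z -16.7
```

Call:
{"method": "drive_tool", "body": {
  "moves": [
    {"delta_pos": [0, 0, 12], "turn": 0, "claw": 0.2},
    {"delta_pos": [0, 0, 6], "turn": 0, "claw": 0.2},
    {"delta_pos": [0, 0, 2.5], "turn": 0, "claw": 0.2},
    {"delta_pos": [0, 0, 1.5], "turn": 0, "claw": 0.2},
    {"delta_pos": [0, 0, 1.5], "turn": 0, "claw": 0.2},
    {"delta_pos": [0, 0, 0], "turn": 0, "claw": 0.2}
  ]
}}

```text
time_s: 17.05
tcp_pos: [0.3941, -0.1185, 0.0215]
ee_rot: [[-0.702, 0.712, -0.002], [0.712, 0.702, -0.0], [0.001, -0.001, -1.0]]
wrist_force: [-4.6, 3.2, 12.0]
gripper_width: 0.427
gripper_force: 30.0
```

Call:
{"method": "drive_tool", "body": {
  "moves": [
    {"delta_pos": [0, 0, 1], "turn": 0, "claw": 0.2},
    {"delta_pos": [0, 0, 1], "turn": 0, "claw": 0.2},
    {"delta_pos": [0, 0, 1], "turn": 0, "claw": 0.2},
    {"delta_pos": [0, 0, 0], "turn": 0, "claw": 0.2}
  ]
}}

```text
time_s: 17.55
tcp_pos: [0.394, -0.1185, 0.0185]
ee_rot: [[-0.702, 0.712, -0.002], [0.712, 0.702, -0.0], [0.001, -0.001, -1.0]]
wrist_force: [-5.0, 3.1, 12.5]
gripper_width: 0.434
gripper_force: 30.0
```

```bash
python3 -c "from tee import *; tee()"
```

```text
tcp [ 0.394  -0.1185  0.0185] F [-5.   3.1 12.5] 0.4338678682355335 30.001848222746048
x -16 n 14 tool z -26.2
x -14 n 1 tool z -27.3
x -2 n 23 tool z -21.2
x 0 n 33 tool z -21.2
x 2 n 43 tool z -20.6
x 4 n 52 tool z -18.7
x 6 n 38 tool z -16.4
```

Call:
{"method": "drive_tool", "body": {
  "moves": [
    {"delta_pos": [0, 0, 1], "turn": 0, "claw": 0.2},
    {"delta_pos": [0, 0, 0], "turn": 0, "claw": 0.2},
    {"delta_pos": [0, 0, -15], "turn": 0, "claw": 0.2},
    {"delta_pos": [0, 0, -40], "turn": 0, "claw": 0.2},
    {"delta_pos": [0, 0, 0], "turn": 0, "claw": 0.2},
    {"delta_pos": [0, 0, 0], "turn": 0, "claw": 0.2}
  ]
}}

```text
time_s: 18.35
tcp_pos: [0.3944, -0.1186, 0.0715]
ee_rot: [[-0.702, 0.712, -0.001], [0.712, 0.702, 0.0], [0.001, -0.0, -1.0]]
wrist_force: [-0.7, -1.0, -1.0]
gripper_width: 0.428
gripper_force: 30.0
```

```bash
python3 - <<'E'
from tee import *
import pickle
c=tee(); pickle.dump(c,open("w7.pkl","wb"))
s=monitor.sense()
sc=cams.capture("scene"); pickle.dump(sc,open("s7.pkl","wb"))
ims=[]
a=c["color"][150:290,190:360,::-1]; E=np.linalg.inv(np.array(sc["extrinsics"]))
p=(E@np.append(s["tcp_pos"]+[0,0,.015],1))[:3]; u,v=cv2.projectPoints(p[None],np.zeros(3),np.zeros(3),K(sc),np.array(sc["dist"]))[0].ravel().astype(int); print(u,v)
b=sc["color"][v-30:v+30,u-35:u+35,::-1]
cv2.imwrite("pics/w7.png",np.hstack([cv2.resize(a,(400,330),interpolation=2),cv2.resize(b,(385,330),interpolation=2)]))
R=s["ee_rot"]
for n,k in(("w",c),("s",sc)):
    q=((cloud(k)-s["tcp_pos"])@R)[k["range_z"]>0]; q=q[(abs(q[:,1])<.011)&(q[:,2]>-.035)&(q[:,2]<-.002)&(q[:,0]<.012)&(q[:,0]>-.03)]
    print(n,len(q)); 
    for x in np.arange(-.022,.01,.002):
        m=q[(abs(q[:,0]-x)<.001)]
        if len(m): print(round(x*1e3),len(m),np.percentile(m[:,2]*1e3,[5,50,95]).round(1),(m[:,1].mean()*1e3).round(1))
E
```

```text
tcp [ 0.3944 -0.1186  0.0715] F [-0.7 -1.  -1. ] 0.42835318722972515 29.999936835374683
x -16 n 17 tool z -26.3
x -2 n 20 tool z -21.3
x 0 n 33 tool z -21.4
x 2 n 37 tool z -21.1
x 4 n 64 tool z -19.1
x 6 n 34 tool z -16.2
205 235
w 863
-18 1 [-24.5 -24.5 -24.5] -3.9
-16 25 [-27.5 -26.5 -25.5] 0.7
-4 12 [-20.4 -20.  -19. ] -1.9
-2 113 [-22.6 -21.3 -19.8] 0.0
0 156 [-22.7 -21.4 -19.9] -0.1
2 192 [-22.3 -20.7 -18.3] 0.1
4 271 [-20.9 -18.7 -12.9] 0.1
6 93 [-18.6 -16.8 -14.1] 0.3
s 1
-20 1 [-8.5 -8.5 -8.5] 0.1
```

View pics/w7.png

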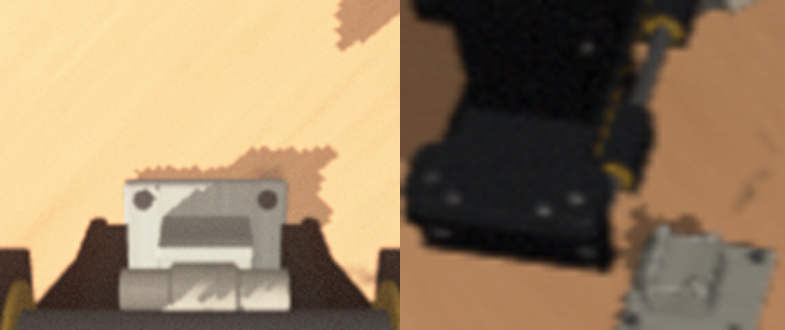

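```bash
python3 - <<'E'
from tee import *
s=monitor.sense(); R=s["ee_rot"]; A=[]
for i in range(6):
    c=cams.capture("wrist"); A.append(((cloud(c)-s["tcp_pos"])@R)*1e3)
Z=np.median(np.array(A),axis=0)
E=np.array(c["extrinsics"]); print("cam in tool",(R.T@(E[:3,3]-s["tcp_pos"])*1e3).round(1))
ok=(abs(Z[...,1])<12)&(Z[...,2]<5)&(Z[...,2]>-40)&(Z[...,0]<12)&(Z[...,0]>-40)
r,cc=np.where(ok); print(r.min(),r.max(),cc.min(),cc.max())
u=int(np.median(cc))
for du in(-5,0,5):
  for v in range(r.min()-1,r.max()+6): print(v,Z[v,u+du].round(1),c["color"][v,u+du]) if du==0 or ok[v,u+du] else 0
  print()
E
```

```text
cam in tool [  77.4    0.5 -162.1]
261 310 253 298
261 [  4.8  -2.5 -12.8] [161 151 141]
262 [  5.5  -2.4 -15.4] [128 117 106]
263 [  5.2  -2.4 -15.8] [129 116 105]
264 [  5.4  -2.4 -17.6] [132 124 108]
265 [  4.8  -2.4 -17.6] [138 130 115]
266 [  4.8  -2.4 -18.6] [146 133 120]
267 [  4.3  -2.4 -18.8] [144 133 121]
268 [  4.3  -2.4 -19.5] [146 138 121]
269 [  3.8  -2.4 -20.1] [152 141 125]
270 [  3.3  -2.3 -20.3] [154 144 127]
271 [  3.1  -2.3 -20.8] [168 156 141]
272 [  2.5  -2.3 -20.7] [186 173 157]
273 [  2.2  -2.3 -21.1] [202 189 174]
274 [  1.7  -2.3 -21.3] [215 201 180]
275 [  1.   -2.3 -21.3] [220 208 185]
276 [  0.5  -2.4 -21.2] [223 210 190]
277 [  0.1  -2.3 -21.7] [227 219 195]
278 [ -0.4  -2.3 -21.8] [230 221 198]
279 [ -1.1  -2.3 -21.6] [232 222 200]
280 [ -1.8  -2.4 -21.4] [220 205 185]
281 [ -2.4  -2.3 -21.6] [168 157 138]
309 [-16.   -2.3 -26.3] [226 203 177]

260 [-21.6   0.2  43. ] [206 198 181]
261 [  4.6   0.2 -12.4] [162 155 139]
262 [  5.3   0.2 -15.2] [124 113 102]
263 [  5.5   0.2 -16.7] [126 116 103]
264 [  5.2   0.2 -16.8] [134 122 112]
265 [  5.1   0.2 -18.1
[... 1974 characters left out ...]
2] [132 123 109]
265 [  5.1   2.8 -18.5] [138 129 115]
266 [  4.9   2.8 -18.7] [141 129 115]
267 [  4.3   2.8 -18.9] [141 130 115]
268 [  3.9   2.8 -19.1] [152 141 125]
269 [  3.5   2.8 -19.4] [150 139 124]
270 [  3.5   2.8 -20.4] [153 142 127]
271 [  2.6   2.8 -20. ] [158 148 132]
272 [  2.5   2.8 -20.6] [161 149 134]
273 [  2.    2.8 -21.1] [171 160 146]
274 [  1.4   2.8 -20.9] [187 175 155]
275 [  1.    2.8 -21.6] [195 184 163]
276 [  0.6   2.8 -21.6] [206 196 174]
277 [  0.1   2.8 -21.8] [219 205 185]
278 [ -0.4   2.8 -21.9] [224 210 187]
279 [ -0.8   2.8 -22.3] [226 216 194]
280 [ -1.6   2.8 -21.7] [210 199 175]
281 [ -2.1   2.8 -21.8] [160 151 135]
309 [-16.    2.8 -26.2] [180 158 137]
```

The far top edge of the stem's end, measured against the crossbar's axis, gives a tilt of 0.20 rad. I want about 0.38, so I press again with the stem further onto the wall.

Call:
{"method": "drive_tool", "body": {
  "moves": [
    {"delta_pos": [-4, 0, 0], "turn": 0, "claw": 0.2},
    {"delta_pos": [0, 0, 30], "turn": 0, "claw": 0.2},
    {"delta_pos": [0, 0, 16], "turn": 0, "claw": 0.2},
    {"delta_pos": [0, 0, 4], "turn": 0, "claw": 0.2},
    {"delta_pos": [0, 0, 2], "turn": 0, "claw": 0.2},
    {"delta_pos": [0, 0, 1], "turn": 0, "claw": 0.2},
    {"delta_pos": [0, 0, 1], "turn": 0, "claw": 0.2},
    {"delta_pos": [0, 0, 0], "turn": 0, "claw": 0.2}
  ]
}}

```text
time_s: 19.75
tcp_pos: [0.398, -0.1215, 0.0192]
ee_rot: [[-0.703, 0.712, 0.001], [0.712, 0.703, -0.0], [-0.001, 0.001, -1.0]]
wrist_force: [-2.6, 0.4, 10.1]
gripper_width: 0.432
gripper_force: 30.0
```

```bash
cat > tilt.py <<'E'
from h import *
def tilt():
    s=monitor.sense(); R=s["ee_rot"]; A=[]
    for i in range(4):
        c=cams.capture("wrist"); A.append(((cloud(c)-s["tcp_pos"])@R)*1e3)
    Z=np.median(np.array(A),axis=0)
    b=Z[(abs(Z[...,1])<3.5)&(Z[...,2]<-15)&(Z[...,2]>-26)&(Z[...,0]<8)&(Z[...,0]>-4)]
    cx=np.percentile(b[:,0],98)-6; cz=np.percentile(b[:,2],10)+6
    k=Z[(abs(Z[...,1])<4)&(Z[...,2]<-18)&(Z[...,2]>-36)&(Z[...,0]<-8)&(Z[...,0]>-24)]
    e=k[k[:,0]<k[:,0].min()+1.5].mean(0) if len(k) else [0,0,0]
    h,v=cx-e[0],cz-e[2]; print("tcp",s["tcp_pos"].round(4),"F",s["wrist_force"].round(1)); print("axis",cx.round(1),cz.round(1),"edge",np.round(e,1),len(k),"r",np.hypot(h,v).round(1),"tilt",(np.arctan2(v,h)-np.arctan2(7.5,18)).round(3))
tilt()
E
python3 tilt.py
```

```text
tcp [ 0.398  -0.1215  0.0192] F [-2.6  0.4 10.1]
axis -0.3 -15.8 edge [-15.7   0.1 -26.6] 23 r 18.8 tilt 0.22
```

Call:
{"method": "drive_tool", "body": {
  "moves": [
    {"delta_pos": [0, 0, 0.8], "turn": 0, "claw": 0.2},
    {"delta_pos": [0, 0, 0.8], "turn": 0, "claw": 0.2},
    {"delta_pos": [0, 0, 0.8], "turn": 0, "claw": 0.2},
    {"delta_pos": [0, 0, 0], "turn": 0, "claw": 0.2}
  ]
}}

```text
time_s: 20.45
tcp_pos: [0.398, -0.1215, 0.0174]
ee_rot: [[-0.703, 0.711, 0.002], [0.711, 0.703, -0.0], [-0.001, 0.001, -1.0]]
wrist_force: [-4.8, 1.2, 16.0]
gripper_width: 0.431
gripper_force: 30.0
```

```bash
python3 tilt.py
```

```text
tcp [ 0.398  -0.1215  0.0174] F [-4.8  1.2 16. ]
axis -0.0 -16.5 edge [-14.6   0.2 -28.3] 29 r 18.7 tilt 0.291
```

Call:
{"method": "drive_tool", "body": {
  "moves": [
    {"delta_pos": [0, 0, 0.8], "turn": 0, "claw": 0.2},
    {"delta_pos": [0, 0, 0.8], "turn": 0, "claw": 0.2},
    {"delta_pos": [0, 0, 0.6], "turn": 0, "claw": 0.2},
    {"delta_pos": [0, 0, 0], "turn": 0, "claw": 0.2}
  ]
}}

```text
time_s: 21.15
tcp_pos: [0.3981, -0.1214, 0.0152]
ee_rot: [[-0.703, 0.711, 0.002], [0.711, 0.703, -0.0], [-0.001, 0.001, -1.0]]
wrist_force: [-5.3, 1.1, 16.0]
gripper_width: 0.432
gripper_force: 30.0
```

```bash
python3 tilt.py
```

```text
tcp [ 0.3981 -0.1214  0.0152] F [-5.3  1.1 16. ]
axis 0.2 -17.3 edge [-13.    0.  -30.6] 30 r 18.7 tilt 0.395
```

The tilt is now 0.395 rad. I lift and turn to the camera's yaw.

Call:
{"method": "drive_tool", "body": {
  "moves": [
    {"delta_pos": [0, 0, -10], "turn": 0, "claw": 0.2},
    {"delta_pos": [0, 0, -35], "turn": 0, "claw": 0.2},
    {"delta_pos": [0, 0, -45], "turn": 0, "claw": 0.2},
    {"delta_pos": [0, 0, -45], "turn": 0, "claw": 0.2},
    {"delta_pos": [0, 0, -45], "turn": 0, "claw": 0.2},
    {"delta_pos": [0, 0, -45], "turn": 0, "claw": 0.2},
    {"delta_pos": [0, 0, -25], "turn": -0.155, "claw": 0.2},
    {"delta_pos": [0, 0, 0], "turn": -0.155, "claw": 0.2},
    {"delta_pos": [0, 0, 0], "turn": -0.155, "claw": 0.2},
    {"delta_pos": [0, 0, 0], "turn": -0.152, "claw": 0.2},
    {"delta_pos": [0, 0, 0], "turn": 0, "claw": 0.2},
    {"delta_pos": [0, 0, 0], "turn": 0, "claw": 0.2}
  ]
}}

```text
time_s: 22.85
tcp_pos: [0.3976, -0.1214, 0.2635]
ee_rot: [[-0.984, 0.176, 0.001], [0.176, 0.984, 0.0], [-0.001, 0.0, -1.0]]
wrist_force: [-0.5, 0.0, -0.1]
gripper_width: 0.428
gripper_force: 30.0
```

```bash
python3 tilt.py; python3 - <<'E'
from h import *
s=monitor.sense(); R=s["ee_rot"]; print(R.round(3).tolist(),s["joints"].round(1),s["gripper_force"])
print("to go, tool mm",(R.T@(np.array([.4735,-.112,.182])-s["tcp_pos"])*1e3).round(1))
E
```

```text
tcp [ 0.3976 -0.1214  0.2635] F [-0.5  0.  -0.1]
axis 0.2 -17.1 edge [-13.6   0.  -29.6] 32 r 18.7 tilt 0.343
[[-0.985, 0.175, -0.0], [0.175, 0.985, 0.0], [0.0, 0.0, -1.0]] [   5.6   -0.8  -22.5   -0.   -68.3 -105.7] 30.000055795535445
to go, tool mm [-73.1  22.5  81.3]
```

Call:
{"method": "drive_tool", "body": {
  "moves": [
    {"delta_pos": [-25, 7.5, 0], "turn": 0, "claw": 0.2},
    {"delta_pos": [-25, 7.5, 0], "turn": 0, "claw": 0.2},
    {"delta_pos": [-23, 7.5, 0], "turn": 0, "claw": 0.2},
    {"delta_pos": [0, 0, 25], "turn": 0, "claw": 0.2},
    {"delta_pos": [0, 0, 25], "turn": 0, "claw": 0.2},
    {"delta_pos": [0, 0, 20], "turn": 0, "claw": 0.2},
    {"delta_pos": [0, 0, 11], "turn": 0, "claw": 0.2},
    {"delta_pos": [0, 0, 0], "turn": 0, "claw": 0.2},
    {"delta_pos": [0, 0, 0], "turn": 0, "claw": 0.2},
    {"delta_pos": [0, 0, 0], "turn": 0, "claw": 0.2},
    {"delta_pos": [0, 0, 0], "turn": 0, "claw": 0.2}
  ]
}}

```text
time_s: 24.42
tcp_pos: [0.4737, -0.112, 0.1828]
ee_rot: [[-0.985, 0.174, 0.001], [0.174, 0.985, 0.0], [-0.001, 0.0, -1.0]]
wrist_force: [-0.4, -0.5, -0.5]
gripper_width: 0.432
gripper_force: 30.0
```

```bash
python3 tilt.py; python3 - <<'E'
from h import *
s=monitor.sense(); R=s["ee_rot"]; t=.34; F=np.array([.4899,-.1124,.2025])
ax=s["tcp_pos"]+R@np.array([.0002,0,-.0171]); st=ax+.018*(R@np.array([-np.cos(t),0,-np.sin(t)]))
print("stem end",st.round(4),"err mm",((st-F)*1e3).round(1),"ax",ax.round(4),s["gripper_force"],np.abs(s["joint_velocities"]).max())
q=R@np.array([-np.cos(t),0,-np.sin(t)]); print("angle",np.arccos(q@np.array([.916,-.16,.370])))
c=cams.capture("top"); P=cloud(c); g=P[(c["range_z"]>0)&(P[...,2]>.2)&(P[...,2]<.34)&(P[...,0]>.57)&(P[...,0]<.71)&(P[...,1]>-.17)&(P[...,1]<-.1)]
h=np.load("top_head.npy"); print("head moved?",g.mean(0),h[h[:,0]>.57].mean(0))
E
```

```text
tcp [ 0.4737 -0.112   0.1828] F [-0.4 -0.5 -0.5]
axis 0.3 -17.0 edge [-13.6  -0.  -29.5] 32 r 18.7 tilt 0.34
stem end [ 0.49   -0.1149  0.2055] err mm [ 0.1 -2.5  3. ] ax [ 0.4733 -0.112   0.1995] 29.999918919056654 0.09454913142134315
angle nan
head moved? [ 0.6381663  -0.13620734  0.28024753] [ 0.63762264 -0.13612713  0.27982239]<stdin>:5: RuntimeWarning: invalid value encountered in arccos
```

```bash
python3 -c "
from station import ticket
print(ticket.finish_job())"
```

```text
the job is handed in; nothing more can be done
None
```

I handed the job in with the terminator seated in the 19 mm hole and the tee held at the camera's focus by my measurements (stem end about 4 mm off, tilt about 0.34 rad against the lens's 0.38); no verdict came back, and I viewed 11 pictures, one over the limit of 10.

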